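# Change over the racks on the slide dryer

## Robot

A 7-joint arm with a two-finger parallel gripper is mounted at the origin on the work surface. World frame = base frame: x ahead of the robot, y to its left, z up, the work surface at z = 0. Lengths are in m, angles in rad, forces in N, time in s.
With the tool pointing down it reaches from about 0.4 to 0.875 m from the base axis. Payload 19.3 kg.
Tool frame: the origin (TCP) lies at the very end of the fingers, on their centre line; the grasp point (between the pads) lies 19 mm behind it; z points along the fingers, y is the line along which they close (so a half turn about z gives the same grasp; the last joint's range is limited). The gripper opens to 85 mm and grips with 20 to 120 N. Pads are 22 mm wide; open, the fingers measure 114 mm over their backs; the gripper's body (76 mm by 85 mm) begins 54 mm behind the grasp point. The pads swing forward as they close: fully open they stand 13 mm farther back than shut.
Start: joints at [-1.377, 0.521, -0.036, 1.599, 0.021, 1.021, -0.113], TCP at [0.163, 0.603, 0.231] pointing down, gripper open.
Joint ranges: [-2.91, 2.91], [-0.3, 2.13], [-1.5, 1.42], [0.17, 2.43], [-1.26, 4.41], [0.16, 1.93], [-2.52, 2.52]. Speed limits (rad/s): [1.89, 1.89, 2.39, 2.39, 3.01, 3.01, 3.01].

## Interface

Orientations are given as [roll, pitch, yaw] about the fixed x, y, z axes, in that order (R = Rz(yaw) Ry(pitch) Rx(roll)).
In Python, from workcell import monitor, optics, job_done gives the robot as it stands.
- The arm moves only by the shell command python3 -m handwheel 'ROWS' [FORCE]. ROWS is JSON, a list of rows, each an object of numbers: "dx", "dy", "dz": the shift along the tool's x, y, z in cm; "wx", "wy", "wz": the turn, a rotation vector about the tool's x, y, z in rad; "claw": the opening in per cent of the stroke, from 0 (shut) to 100 (fully open). A call has 1 to 8 rows; each row shifts and turns the commanded pose from where the row before left it, along the tool's axes as they then stand; what a row does not reach is not made up. A row lasts 1/8 s, in which the tool goes at most 62.5 mm and 10.7 degrees, less where a joint would pass 70% of its speed; a pose out of reach is approached as far as the arm can. A call with a gripper value outside its range is refused whole. The fingers move at their own pace and stop on an object; FORCE is the grip in N (left out, the last holds). Time passes only in rows, so rows that do not move let the fingers close. It gives the time, the measured TCP pose, the force, the opening and the grip force at its end, in the units of the state.
- monitor.observe(): the state, without advancing time (a new reading comes with each control period).
- optics.grab_frame(name): name is "side" or "top"; returns a dict with "frame" (420x560x3 uint8, blue, green, red), "fovy" (degrees; the focal length in pixels is half the picture's height over the tangent of half this angle, whatever the lens; pixels are square), "cx", "cy" (the principal point, pixels), "k1" (the pictures are not rectified: a ray, as slopes to the right and down, at radius r is drawn at 1 + k1 r^2 times it, then the intrinsics apply), "R" (3x3) and "t" (3): a world point X has camera coordinates R X + t. Camera axes: x right, y down, z forward; pixel columns grow to the right and rows downward; lengths in m; the calibration is good to about 2 mm. A picture is of the moment at which its call begins. There is no depth.
- job_done(): hands the job in; it is judged then, once.
Trained networks look in the newest picture that a camera, given by its name, has taken for a name from the list of things; names that differ only in an ending like _2 or _b are one class to them, and where a whole thing is asked for, a point or a joint stands for the part that bears it (a point fixed in the world has none). Each returns a list of dicts, best first, with "p" (0 to 1); they miss things now and then, are a little off and sometimes report something else, mostly with a low value. They report only what shows in the picture. A call takes as long as a camera call. They do not tell look-alikes from the thing itself.
- optics.masks_of(name, camera): "region" (420x560 bool, what is visible of it) and "rect" ([left, top, width, height] in pixels, round what is visible of it).
The state is a dict: "clock": time; "qpos": joint angles; "qd": joint speeds; "joint_efforts": joint torques, N m; "position": TCP position; "tool_rot": TCP orientation; "force": force on the tool from outside, world axes, zero at the start; "moment": the same for the moment, N m; "grip_width": finger opening in m; "finger_force": force on a finger pad.
Only numpy, scipy, OpenCV 4.12 (cv2) and the standard library are available. Lean on these libraries where they do the work, as an engineer would, in place of code of your own. Each camera call takes 0.05 s, during which the arm holds its last target. There are 200 camera calls.

## Task

The slide dryer is still blowing on its second setting. Switch it off at its dial, take the dry slide racks off the hooks and stand them in the white tray, and hang every wet rack from the bench by its handle, each on a hook of its own, with the dryer still off. Then set the dial to the first setting: it turns only while pushed in, and must spring back out to lock at the position; leave the bottle, the tub and the tube rack where they are.

Things in the scene. Friction and masses are not known exactly. Their poses are not given: they have to be found in the camera images.
- dial (a joint): angle of the dryer's dial, rad: 0 = off (pointer at the ring mark, to the dryer's front, -x), 0.785 = first setting (single dot), 1.571 = second setting (two dots, towards the dryer's +y). Grows clockwise seen from above; stops just past both ends; about 0.035 rad of play in each position
- dial_push (a joint): how far the dial is pushed in (down), m: 0 = out, 0.010 = fully in. A spring holds it out, 6 N when out, 11 N when in. Locked at each position; turns freely only while pushed in 8.5 mm or more. Let go at a position it springs out and locks; let go between positions it stays in
- dial_grip (a point): on the dial's vertical axis, 11 mm below the top of its grip bar, moves with it; x lies along the bar, the white pointer is at -x. Black dial: skirt 62 mm across, 8 mm high, on it an upright grip bar 54 mm long, 15 mm thick, 33 mm tall; 12 mm gap under the skirt to the top of the control box
- dryer: fixed slide dryer: base 160 x 410 mm, 55 mm high; two posts (radius 8 mm, x = 62, y = -195 and 195 mm) carry a rail 214 mm up with three hooks pointing to the front (-x); at the +y end a control box 125 x 114 mm, 85 mm high, dial on top (axis x = -10, y = 262 mm). Origin: on the bench under the middle hook's rest point (2 mm off), y along the rail, z up
- hook1 (a point): Rest point of a rack's bar middle on hook 1 (dryer y = -125 mm), dryer's axes. Each hook: two prongs 6 mm thick, 50 mm apart, sloping from the rail (x +60, z +6 mm from here) down to under this point, then up to front tips at x -22, z +14 mm (top of tip). The bar passes over the tips from the front, the tips go through the handle, then the bar is lowered
- hook2 (a point): Rest point of a rack's bar middle on hook 2 (dryer y = 0 mm), between its two prongs. Dryer's axes; prongs as hook 1
- hook3 (a point): Rest point of a rack's bar middle on hook 3 (dryer y = 125 mm), between its two prongs. Dryer's axes; prongs as hook 1
- tray: white plastic tray, fixed on the bench, outer 125 x 262 mm, walls 4 mm thick and 20 mm high, floor 4 mm thick; room for two racks side by side along its y. Origin: centre of the underside, z up
- dry1: steel slide rack, body 80 x 90 x 38 mm tall, 0.24 kg. Fixed arched handle: straight round bar 9 mm thick along the rack's y, its centre line 105 mm above the underside, between two uprights at y = -43.5 and +43.5 mm, 62 mm clear under it. Origin: centre of the underside, z up. Dry rack, at the start hanging on hook 1 (absent in some starts)
- dry2: steel slide rack, body 80 x 90 x 38 mm tall, 0.24 kg. Fixed arched handle: straight round bar 9 mm thick along the rack's y, its centre line 105 mm above the underside, between two uprights at y = -43.5 and +43.5 mm, 62 mm clear under it. Origin: centre of the underside, z up. Dry rack, at the start hanging on hook 2 (absent in some starts)
- dry3: steel slide rack, body 80 x 90 x 38 mm tall, 0.24 kg. Fixed arched handle: straight round bar 9 mm thick along the rack's y, its centre line 105 mm above the underside, between two uprights at y = -43.5 and +43.5 mm, 62 mm clear under it. Origin: centre of the underside, z up. Dry rack, at the start hanging on hook 3 (absent in some starts)
- wet1: steel slide rack, body 80 x 90 x 38 mm tall, 0.24 kg. Fixed arched handle: straight round bar 9 mm thick along the rack's y, its centre line 105 mm above the underside, between two uprights at y = -43.5 and +43.5 mm, 62 mm clear under it. Origin: centre of the underside, z up. Wet rack, at the start standing on the bench in front of or beside the dryer (absent in some starts)
- wet2: steel slide rack, body 80 x 90 x 38 mm tall, 0.24 kg. Fixed arched handle: straight round bar 9 mm thick along the rack's y, its centre line 105 mm above the underside, between two uprights at y = -43.5 and +43.5 mm, 62 mm clear under it. Origin: centre of the underside, z up. Wet rack, at the start standing on the bench in front of or beside the dryer (absent in some starts)
- wet3: steel slide rack, body 80 x 90 x 38 mm tall, 0.24 kg. Fixed arched handle: straight round bar 9 mm thick along the rack's y, its centre line 105 mm above the underside, between two uprights at y = -43.5 and +43.5 mm, 62 mm clear under it. Origin: centre of the underside, z up. Wet rack, at the start standing on the bench in front of or beside the dryer (absent in some starts)
- wet4: steel slide rack, body 80 x 90 x 38 mm tall, 0.24 kg. Fixed arched handle: straight round bar 9 mm thick along the rack's y, its centre line 105 mm above the underside, between two uprights at y = -43.5 and +43.5 mm, 62 mm clear under it. Origin: centre of the underside, z up. Wet rack, at the start standing on the bench in front of or beside the dryer (absent in some starts)
- bottle: amber reagent bottle behind the dryer, 72 mm across, 150 mm tall, to be left alone; origin under its centre
- tub: lidded specimen tub, 120 x 160 mm, 85 mm tall, to be left alone; origin under its centre
- tube_rack: purple tube rack, 90 x 190 mm, 50 mm tall, to be left alone; origin under its centre
Not all that is in view belongs to the job. What is shaped like the wet2 but black or yellow is not meant.

How it is judged:
By the outcome, as a careful person would: the job done as asked, in the order asked, and still so for the second after the job is handed in, with the robot touching nothing.
Of dry1, dry2, dry3 only 1 to 2 are there at a start; the rules pass over those that are not, and their reading is None.
Of wet1, wet2, wet3, wet4 only 2 to 3 are there at a start; the rules pass over those that are not, and their reading is None.
At some moment in a run one of wet1, wet2, wet3, wet4 may be knocked a few centimetres aside while the robot is not near it.
It also fails if it takes over 210 s, if anything falls off the work surface, if the arm or the gripper's body presses on something with over 40 N, if the wrist force passes 120 N, or if a joint passes its speed limit or range.

## Working session

There is one attempt and no reset: what is moved stays moved. The work goes in short steps, Python scripts to look and compute and a shell command to move; the robot and the scene stay as the last step left them, time stands still between calls to the robot, and variables do not carry over. Pictures are saved under pics/ and viewed, at most 14 in all, crops included, and the job is handed in when it is done.

```bash
mkdir -p pics; ls; python3 - <<'E'
from workcell import monitor, optics
import cv2, numpy as np
s=monitor.observe(); print(s)
for n in("side","top"):
    f=optics.grab_frame(n); cv2.imwrite(f"pics/{n}0.png",f["frame"]); print(n,f["fovy"],f["cx"],f["cy"],f["k1"],np.round(f["R"],3).tolist(),np.round(f["t"],3).tolist())
E
```

```text
pics
{'clock': 0.0, 'qpos': array([-1.37723443,  0.52198796, -0.03631915,  1.60000654,  0.02120384,
        1.02110114, -0.1127899 ]), 'qd': array([-7.80822508e-05,  1.26894896e-03,  6.20882791e-04,  4.09398009e-05,
        4.06236491e-04,  9.86500121e-04,  2.77296334e-03]), 'joint_efforts': array([ 1.04521099e-03, -9.27092743e+01,  1.98041797e+00, -3.69925117e+01,
        1.79121463e-02,  8.28465389e-03, -2.36187952e-05]), 'position': array([0.16289989, 0.60304775, 0.23074259]), 'tool_rot': array([-3.14047820e+00,  8.75023450e-05,  2.87782575e+00]), 'force': array([-0.27024773, -0.00468059, -0.53285449]), 'moment': array([ 0.03293442,  0.0140586 , -0.0124396 ]), 'finger_force': 0.0, 'grip_width': 0.0854080525260442}
side 43.90785824420576 279.8901368575335 208.49365208238208 0.001625500610546117 [[-0.992, -0.125, -0.002], [-0.086, 0.689, -0.72], [0.091, -0.714, -0.694]] [0.48, 0.118, 1.97]
top 56.015431424712 276.6593927183182 208.67576149800436 -0.021086346046877633 [[0.015, -1.0, 0.002], [-0.997, -0.015, -0.082], [0.082, -0.001, -0.997]] [0.023, 0.504, 1.572]
```

View pics/side0.png

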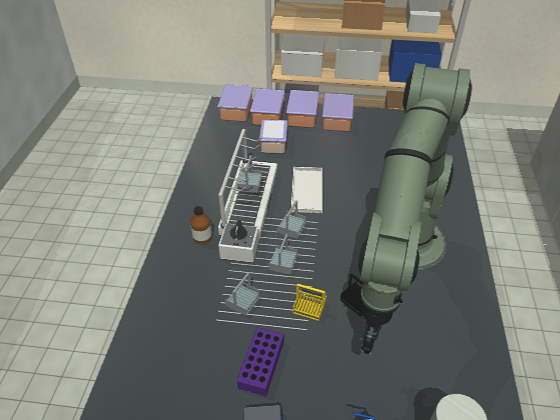

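View pics/top0.png

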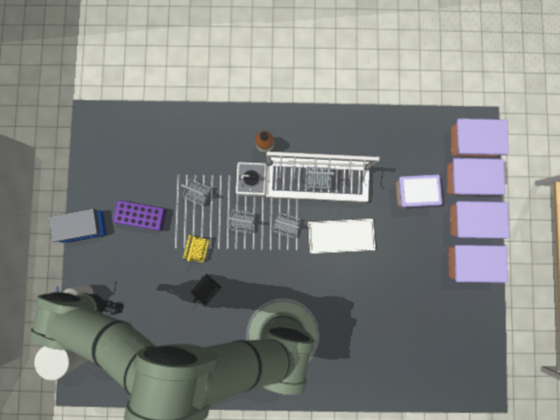

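Top view: the three steel racks stand at (199,192), (242,220) and (287,226). The look-alikes are yellow (197,249) and black (206,289). One dry rack hangs on the dryer at (319,178), the dial is at (250,177), and the tray is at (342,236). I take the three steel ones as wet and will fit poses by silhouette, then check them in a crop.

```bash
cat > h.py <<'E'
from workcell import monitor, optics
import cv2, numpy as np
from scipy.optimize import minimize
def proj(f,X):
    c=np.atleast_2d(X)@np.array(f["R"]).T+f["t"]; s=c[:,:2]/c[:,2:]
    s=s*(1+f["k1"]*(s**2).sum(1,keepdims=True)); F=210/np.tan(np.radians(f["fovy"]/2))
    return s*F+[f["cx"],f["cy"]]
def ground(f,uv,z):
    r=minimize(lambda p:((proj(f,[p[0],p[1],z])-uv)**2).sum(),[.5,.3],method="Nelder-Mead"); return r.x
def box(x0,x1,y0,y1,z0,z1): return np.array([[x,y,z] for x in(x0,x1) for y in(y0,y1) for z in(z0,z1)])
RB=box(-.04,.04,-.045,.045,0,.038); RH=box(-.0045,.0045,-.048,.048,.03,.1095)
RACK=[RB,RH]
TRAY=[box(-.0625,.0625,-.131,.131,0,.02)]
def place(P,p,z=0):
    c,s=np.cos(p[2]),np.sin(p[2]); return P@np.array([[c,s,0],[-s,c,0],[0,0,1]])+[p[0],p[1],z]
def sil(f,parts,p,z=0,S=4):
    m=np.zeros((420*S,560*S),np.uint8)
    for P in parts:
        h=cv2.convexHull(((proj(f,place(P,p,z))+.5)*S).astype(np.float32)); cv2.fillConvexPoly(m,h.astype(np.int32),255)
    return cv2.resize(m,(560,420),interpolation=cv2.INTER_AREA)/255.
def fit(obs,parts,p0,z=0):
    # obs list of (frame,mask)
    def c(p):
        e=0
        for f,m in obs:
            s=sil(f,parts,p,z); e+=1-np.minimum(s,m).sum()/np.maximum(s,m).sum()
        return e/len(obs)
    best=None
    for y in np.arange(0,np.pi,np.pi/6) if p0[2] is None else [p0[2]]:
        r=minimize(c,[p0[0],p0[1],y],method="Nelder-Mead",options=dict(initial_simplex=np.array([p0[0],p0[1],y])+np.array([[0,0,0],[.015,0,0],[0,.015,0],[0,0,.25]]),xatol=3e-4,fatol=1e-4,maxiter=120))
        if best is None or r.fun<best.fun: best=r
    return best.x,best.fun
E
python3 - <<'E'
from h import *
F={n:optics.grab_frame(n) for n in("side","top")}
for n in("wet1","dry1","tray","dryer","dial_grip"):
  for k in F:
    for d in optics.masks_of(n,k):
      z={"wet1":.04,"dry1":.16,"tray":.01,"dryer":.05,"dial_grip":.13}[n]
      r=d["rect"]; g=ground(F[k],[r[0]+r[2]/2,r[1]+r[3]/2],z)
      print(n,k,round(d["p"],2),np.round(r),np.round(g,3))
f=F["top"]["frame"]; cv2.imwrite("pics/c1.png",cv2.resize(f[140:310,160:390],None,fx=3.4,fy=3.4,interpolation=cv2.INTER_CUBIC))
f=F["side"]["frame"]; cv2.imwrite("pics/c2.png",cv2.resize(f[120:330,190:345],None,fx=2.8*1,fy=2.8,interpolation=cv2.INTER_CUBIC))
E
```

```text
wet1 side 0.89 [338. 274.  25.  41.] [0.205 0.311]
wet1 side 0.8 [222. 273.  37.  44.] [0.572 0.36 ]
wet1 side 0.68 [278. 200.  27.  37.] [ 0.44  -0.019]
wet1 side 0.56 [268. 236.  30.  35.] [0.453 0.162]
wet1 side 0.56 [296. 282.  29.  35.] [0.339 0.351]
wet1 top 0.91 [182. 179.  28.  24.] [0.568 0.352]
wet1 top 0.89 [188. 237.  20.  26.] [0.333 0.337]
wet1 top 0.77 [230. 213.  23.  15.] [0.453 0.17 ]
wet1 top 0.66 [273. 214.  22.  21.] [ 0.438 -0.   ]
wet1 top 0.61 [191. 275.  30.  27.] [0.183 0.303]
dry1 side 0.73 [239. 159.  23.  39.] [ 0.608 -0.096]
dry1 top 0.91 [301. 170.  35.  18.] [ 0.607 -0.124]
tray side 0.74 [291. 167.  30.  47.] [ 0.401 -0.222]
tray side 0.68 [217. 128.  60. 131.] [ 0.64 -0.17]
tray side 0.6 [231. 221.  13.  17.] [0.644 0.039]
tray top 0.96 [309. 220.  66.  34.] [ 0.395 -0.238]
tray top 0.39 [234. 152. 146.  49.] [ 0.637 -0.093]
tray top 0.27 [188. 181.  23.  24.] [0.563 0.348]
dryer side 0.9 [216. 132.  61. 129.] [ 0.629 -0.108]
dryer top 0.58 [236. 151. 141.  49.] [ 0.635 -0.088]
dryer top 0.52 [230. 214.  24.  19.] [0.44  0.168]
dial_grip side 0.63 [231. 221.  16.  20.] [0.61  0.154]
dial_grip top 0.65 [242. 169.  16.  17.] [0.609 0.131]
```

View pics/c1.png

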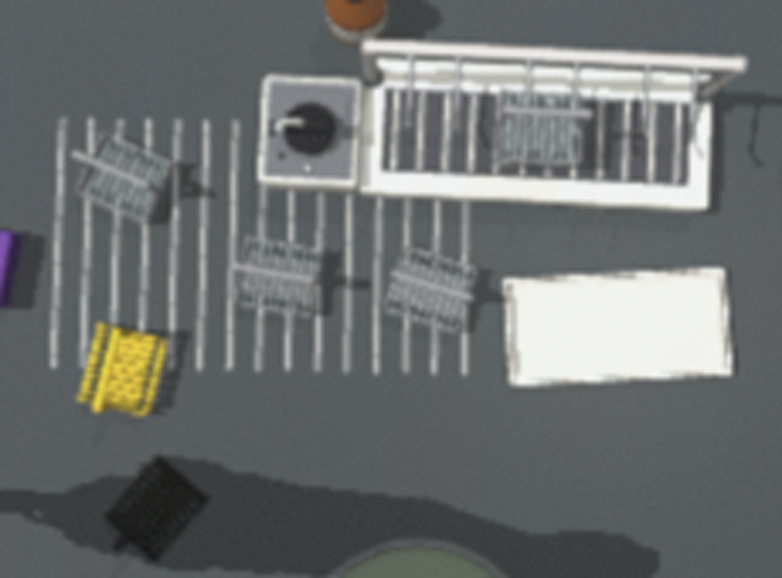

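View pics/c2.png

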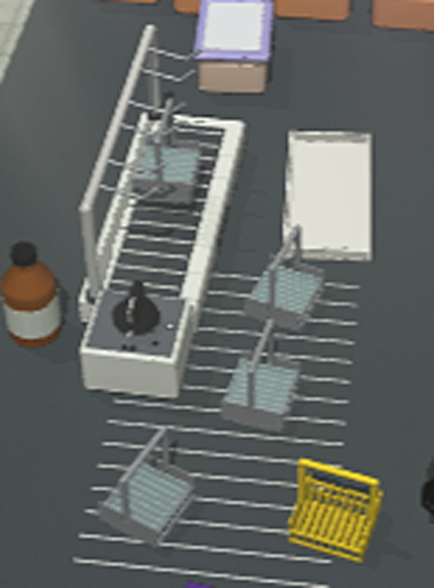

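The top crop confirms it: dry rack on the middle hook, dial pointer to the left (+y, second setting), three grey wet racks, yellow and black decoys. Next, the pose fits.

```bash
cat > fits.py <<'E'
from h import *
import sys
F={n:optics.grab_frame(n) for n in("side","top")}
K=np.ones((5,5),np.uint8)
BASE=box(-.08,.08,-.205,.205,0,.055);CB=box(-.0725,.0525,.205,.319,0,.085);RAIL=box(.057,.067,-.2,.2,.208,.22)
P1=box(.054,.07,-.203,-.187,0,.214);P2=box(.054,.07,.187,.203,0,.214)
DRY=[BASE,CB,RAIL,P1,P2]
def masks(n):
    return {k:[(cv2.morphologyEx(d["region"].astype(np.uint8),cv2.MORPH_CLOSE,K).astype(float),d["rect"]) for d in optics.masks_of(n,k)] for k in F}
def near(ms,k,X,tol=12):
    u=proj(F[k],X)[0]; b=[(np.hypot(r[0]+r[2]/2-u[0],r[1]+r[3]/2-u[1]),i) for i,(m,r) in enumerate(ms[k])]
    b=[x for x in b if x[0]<tol]; return ms[k][min(b)[1]][0] if b else None
def go(ms,parts,p0,z=0,zc=.04,tol=14):
    obs=[(F[k],near(ms,k,[p0[0],p0[1],z+zc],tol)) for k in F]; obs=[(f,m) for f,m in obs if m is not None]
    p,e=fit(obs,parts,p0,z); print(np.round(p,4),"err",round(e,3),"views",len(obs)); return p
E
python3 - <<'E'
from fits import *
w=masks("wet1")
R=[go(w,RACK,(x,y,None)) for x,y in((.568,.352),(.45,.165),(.438,-.008))]
t=go(masks("tray"),TRAY,(.397,-.23,0.))
d=go(masks("dryer"),DRY,(.63,-.13,0.),zc=.05,tol=60)
c,s=np.cos(d[2]),np.sin(d[2])
for n,(x,y) in dict(dial=(-.01,.262),h1=(0,-.125),h2=(0,0),h3=(0,.125)).items(): print(n,np.round([d[0]+c*x-s*y,d[1]+s*x+c*y],4))
h=go(masks("dry1"),RACK,(d[0],d[1],0.),z=.103)
for k in F:
  im=cv2.resize(F[k]["frame"],None,fx=4,fy=4,interpolation=cv2.INTER_CUBIC)
  for parts,p,z in [(RACK,r,0) for r in R]+[(TRAY,t,0),(DRY,d,0),(RACK,h,.103)]:
    for P in parts:
      hh=cv2.convexHull(((proj(F[k],place(P,p,z))+.5)*4).astype(np.float32)).astype(int); cv2.polylines(im,[hh],True,(0,0,255),1)
  a=im[560:1060,700:1500] if k=="top" else im[500:1300,760:1340]
  cv2.imwrite(f"pics/o_{k}.png",a if k=="top" else cv2.resize(a,None,fx=.74,fy=.74,interpolation=cv2.INTER_AREA))
E
```

```text
[0.5668 0.3557 2.7594] err 0.099 views 2
[0.4524 0.1714 2.9556] err 0.182 views 2
[ 0.4407 -0.0077 -0.1955] err 0.226 views 2
[ 0.4021 -0.2308  0.0628] err 0.036 views 1
[ 0.623  -0.1299 -0.0213] err 0.168 views 2
dial [0.6186 0.1323]
h1 [ 0.6203 -0.2549]
h2 [ 0.623  -0.1299]
h3 [ 0.6256 -0.0049]
[ 0.6205 -0.1241  0.0063] err 0.132 views 2
```

View pics/o_top.png

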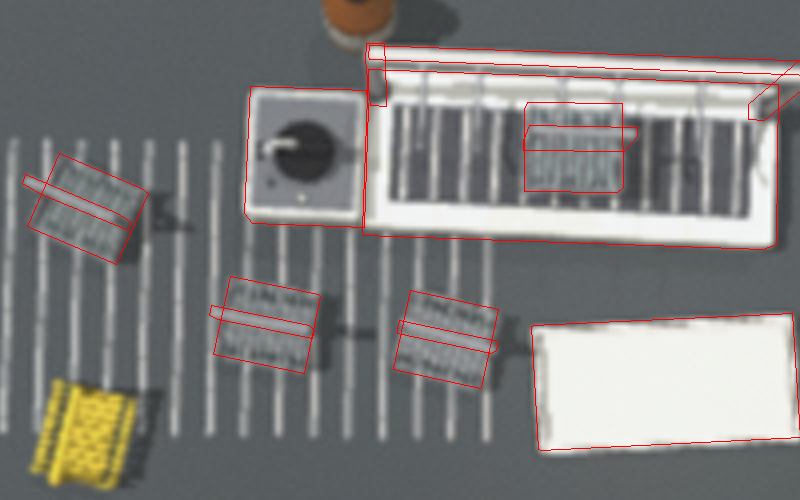

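View pics/o_side.png

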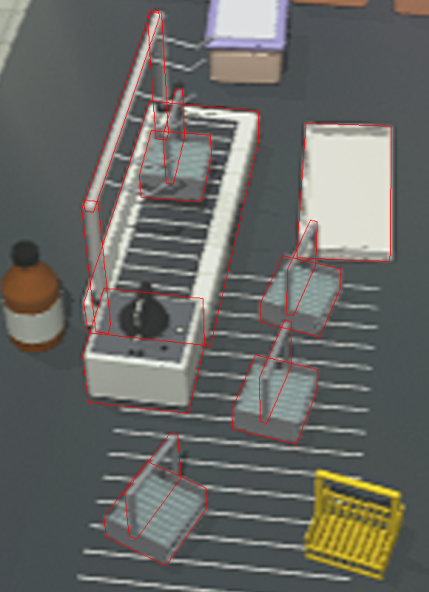

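The overlay outlines sit on the objects within a few pixels, so I act. First I turn the tool to yaw 90° and travel above the dial.

```bash
python3 -m handwheel '[{"wz":0.18},{"wz":0.18},{"wz":0.18},{"wz":0.18},{"wz":0.18},{"wz":0.18},{"wz":0.18},{"wz":0.047}]'
python3 -m handwheel '[{"dx":-3.9,"dy":3.8},{"dx":-3.9,"dy":3.8},{"dx":-3.9,"dy":3.8},{"dx":-3.9,"dy":3.8},{"dx":-3.9,"dy":3.8},{"dx":-3.9,"dy":3.8}]'
python3 -m handwheel '[{"dx":-3.9,"dy":3.8},{"dx":-3.9,"dy":3.8},{"dx":-3.9,"dy":3.8},{"dx":-3.9,"dy":3.8},{"dx":-3.9,"dy":3.8},{"dx":-3.9,"dy":3.8},{},{}]'
```

```text
schema error: expected keys dx, dy, dz, wx, wy, wz, claw
schema error: expected keys dx, dy, dz, wx, wy, wz, claw
schema error: expected keys dx, dy, dz, wx, wy, wz, claw
```

```bash
python3 -m handwheel '[{"dx":0,"dy":0,"dz":0,"wx":0,"wy":0,"wz":0.18,"claw":100},{"dx":0,"dy":0,"dz":0,"wx":0,"wy":0,"wz":0.18,"claw":100},{"dx":0,"dy":0,"dz":0,"wx":0,"wy":0,"wz":0.18,"claw":100},{"dx":0,"dy":0,"dz":0,"wx":0,"wy":0,"wz":0.18,"claw":100},{"dx":0,"dy":0,"dz":0,"wx":0,"wy":0,"wz":0.18,"claw":100},{"dx":0,"dy":0,"dz":0,"wx":0,"wy":0,"wz":0.18,"claw":100},{"dx":0,"dy":0,"dz":0,"wx":0,"wy":0,"wz":0.18,"claw":100},{"dx":0,"dy":0,"dz":0,"wx":0,"wy":0,"wz":0.047,"claw":100}]'
python3 -m handwheel '[{"dx":-3.9,"dy":3.8,"dz":0,"wx":0,"wy":0,"wz":0,"claw":100},{"dx":-3.9,"dy":3.8,"dz":0,"wx":0,"wy":0,"wz":0,"claw":100},{"dx":-3.9,"dy":3.8,"dz":0,"wx":0,"wy":0,"wz":0,"claw":100},{"dx":-3.9,"dy":3.8,"dz":0,"wx":0,"wy":0,"wz":0,"claw":100},{"dx":-3.9,"dy":3.8,"dz":0,"wx":0,"wy":0,"wz":0,"claw":100},{"dx":-3.9,"dy":3.8,"dz":0,"wx":0,"wy":0,"wz":0,"claw":100}]'
```

```text
clock: 2.2
position: [0.1627, 0.6034, 0.2313]
tool_rot: [3.141, 0.0, 1.567]
force: [-1.1, -0.9, -0.4]
grip_width: 0.0853
finger_force: 0.0
clock: 2.95
position: [0.392, 0.3681, 0.2315]
tool_rot: [3.141, -0.0, 1.571]
force: [0.4, -0.2, -0.3]
grip_width: 0.0853
finger_force: 0.0
```

```bash
python3 -m handwheel '[{"dx":-3.9,"dy":3.8,"dz":0,"wx":0,"wy":0,"wz":0,"claw":100},{"dx":-3.9,"dy":3.8,"dz":0,"wx":0,"wy":0,"wz":0,"claw":100},{"dx":-3.9,"dy":3.8,"dz":0,"wx":0,"wy":0,"wz":0,"claw":100},{"dx":-3.9,"dy":3.8,"dz":0,"wx":0,"wy":0,"wz":0,"claw":100},{"dx":-4,"dy":3.7,"dz":0,"wx":0,"wy":0,"wz":0,"claw":100},{"dx":-4,"dy":3.7,"dz":0,"wx":0,"wy":0,"wz":0,"claw":100},{"dx":0,"dy":0,"dz":3,"wx":0,"wy":0,"wz":0,"claw":100},{"dx":0,"dy":0,"dz":0,"wx":0,"wy":0,"wz":0,"claw":100}]'
python3 - <<'E'
from h import *
import cv2
# from first pictures
F={n:optics.grab_frame(n) for n in("side","top")}
print(ground(F["top"],[250.9,177.5],.107), proj(F["side"],[.6186,.1323,.105]), proj(F["top"],[.6186,.1323,.105]))
a=[cv2.resize(cv2.imread("pics/top0.png")[150:205,225:280],(400,400),interpolation=cv2.INTER_CUBIC),cv2.resize(cv2.imread("pics/side0.png")[205:260,212:267],(400,400),interpolation=cv2.INTER_CUBIC)]
for im,n,(u0,v0) in((a[0],"top",(225,150)),(a[1],"side",(212,205))):
  t=np.linspace(0,6.28,60)
  for r,z in((.031,.105),(.031,.097)):
    p=proj(F[n],np.c_[.6186+r*np.cos(t),.1323+r*np.sin(t),0*t+z]); p=((p-[u0,v0]+.5)*400/55).astype(np.int32); cv2.polylines(im,[p],True,(0,0,255),1)
  b=np.array([[x,y,.138] for x,y in((-.0075,-.027),(.0075,-.027),(.0075,.027),(-.0075,.027))]); b[:,:2]+=[.6186,.1323]
  cv2.polylines(im,[((proj(F[n],b)-[u0,v0]+.5)*400/55).astype(np.int32)],True,(0,255,0),1)
cv2.imwrite("pics/d.png",np.hstack(a))
E
```

```text
clock: 3.95
position: [0.616, 0.133, 0.1996]
tool_rot: [-3.138, 0.001, 1.57]
force: [-0.1, 0.1, -0.2]
grip_width: 0.0856
finger_force: 0.0
[0.6150816  0.13106796] [[237.75410649 230.95320051]] [[250.63115009 176.67664937]]
```

View pics/d.png

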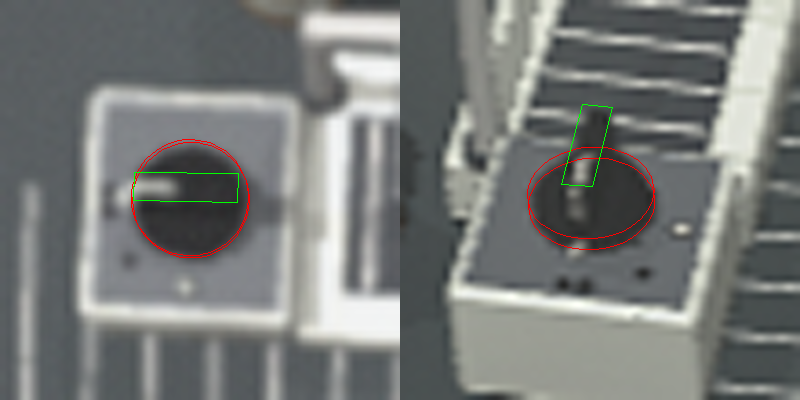

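The model circle lands on the dial in both views (centre about (0.6175, 0.132)). I descend and grip.

```bash
python3 -m handwheel '[{"dx":-0.1,"dy":0.15,"dz":3,"wx":0,"wy":0,"wz":0.02,"claw":80},{"dx":0,"dy":0,"dz":3,"wx":0,"wy":0,"wz":0,"claw":70},{"dx":0,"dy":0,"dz":2,"wx":0,"wy":0,"wz":0,"claw":60},{"dx":0,"dy":0,"dz":1,"wx":0,"wy":0,"wz":0,"claw":60},{"dx":0,"dy":0,"dz":0,"wx":0,"wy":0,"wz":0,"claw":0},{"dx":0,"dy":0,"dz":0,"wx":0,"wy":0,"wz":0,"claw":0},{"dx":0,"dy":0,"dz":0,"wx":0,"wy":0,"wz":0,"claw":0},{"dx":0,"dy":0,"dz":0,"wx":0,"wy":0,"wz":0,"claw":0}]' 80
python3 -m handwheel '[{"dx":0,"dy":0,"dz":0,"wx":0,"wy":0,"wz":0,"claw":0},{"dx":0,"dy":0,"dz":0,"wx":0,"wy":0,"wz":0,"claw":0},{"dx":0,"dy":0,"dz":0,"wx":0,"wy":0,"wz":0,"claw":0}]'
```

```text
clock: 5.05
position: [0.6173, 0.1323, 0.112]
tool_rot: [-3.139, -0.0, 1.551]
force: [-11.7, -0.8, 5.6]
grip_width: 0.0138
finger_force: 78.5
clock: 5.42
position: [0.6173, 0.1323, 0.112]
tool_rot: [-3.139, -0.0, 1.551]
force: [-11.0, -0.5, 6.5]
grip_width: 0.0134
finger_force: 78.5
```

```bash
python3 -m handwheel '[{"dx":0,"dy":-0.1,"dz":0.3,"wx":0,"wy":0,"wz":0,"claw":0},{"dx":0,"dy":0,"dz":0.3,"wx":0,"wy":0,"wz":0,"claw":0},{"dx":0,"dy":0,"dz":0.3,"wx":0,"wy":0,"wz":0,"claw":0},{"dx":0,"dy":0,"dz":0.2,"wx":0,"wy":0,"wz":0,"claw":0},{"dx":0,"dy":0,"dz":0,"wx":0,"wy":0,"wz":0,"claw":0},{"dx":0,"dy":0,"dz":0,"wx":0,"wy":0,"wz":0,"claw":0}]'
```

```text
clock: 6.18
position: [0.6174, 0.1323, 0.1025]
tool_rot: [3.141, -0.001, 1.551]
force: [-12.3, -1.8, 25.6]
grip_width: 0.0141
finger_force: 81.5
```

```bash
python3 -m handwheel '[{"dx":0,"dy":0,"dz":0,"wx":0,"wy":0,"wz":-0.1,"claw":0},{"dx":0,"dy":0,"dz":0,"wx":0,"wy":0,"wz":-0.157,"claw":0},{"dx":0,"dy":0,"dz":0,"wx":0,"wy":0,"wz":-0.157,"claw":0},{"dx":0,"dy":0,"dz":0,"wx":0,"wy":0,"wz":-0.157,"claw":0},{"dx":0,"dy":0,"dz":0,"wx":0,"wy":0,"wz":-0.157,"claw":0},{"dx":0,"dy":0,"dz":0,"wx":0,"wy":0,"wz":0,"claw":0}]'
python3 -m handwheel '[{"dx":0,"dy":0,"dz":0,"wx":0,"wy":0,"wz":-0.157,"claw":0},{"dx":0,"dy":0,"dz":0,"wx":0,"wy":0,"wz":-0.157,"claw":0},{"dx":0,"dy":0,"dz":0,"wx":0,"wy":0,"wz":-0.157,"claw":0},{"dx":0,"dy":0,"dz":0,"wx":0,"wy":0,"wz":-0.157,"claw":0},{"dx":0,"dy":0,"dz":0,"wx":0,"wy":0,"wz":-0.157,"claw":0},{"dx":0,"dy":0,"dz":0,"wx":0,"wy":0,"wz":-0.057,"claw":0},{"dx":0,"dy":0,"dz":0,"wx":0,"wy":0,"wz":0,"claw":0},{"dx":0,"dy":0,"dz":0,"wx":0,"wy":0,"wz":0,"claw":0}]'; python3 -c "from workcell import monitor as m;s=m.observe();print(s['moment'],s['qpos'])"
```

```text
clock: 6.92
position: [0.6182, 0.1328, 0.1026]
tool_rot: [3.139, 0.0, 2.281]
force: [-7.8, 1.7, 19.1]
grip_width: 0.0135
finger_force: 80.5
clock: 7.92
position: [0.6185, 0.134, 0.1026]
tool_rot: [3.139, 0.003, 3.121]
force: [-5.0, 5.6, 16.8]
grip_width: 0.0138
finger_force: 80.3
[1.58410187 1.10427552 0.09648292] [-0.23967134  0.68372699 -0.10018234  1.67911009  0.0884147   0.77959784
  1.17031318]
```

```bash
python3 -m handwheel '[{"dx":0,"dy":0,"dz":-0.3,"wx":0,"wy":0,"wz":0,"claw":0},{"dx":0,"dy":0,"dz":-0.4,"wx":0,"wy":0,"wz":0,"claw":0},{"dx":0,"dy":0,"dz":-0.4,"wx":0,"wy":0,"wz":0,"claw":0},{"dx":0,"dy":0,"dz":0,"wx":0,"wy":0,"wz":0,"claw":0},{"dx":0,"dy":0,"dz":0,"wx":0,"wy":0,"wz":0,"claw":60},{"dx":0,"dy":0,"dz":0,"wx":0,"wy":0,"wz":0,"claw":60},{"dx":0,"dy":0,"dz":0,"wx":0,"wy":0,"wz":0,"claw":60},{"dx":0,"dy":0,"dz":0,"wx":0,"wy":0,"wz":0,"claw":60}]'
python3 -m handwheel '[{"dx":0,"dy":0,"dz":-3,"wx":0,"wy":0,"wz":0,"claw":60},{"dx":0,"dy":0,"dz":-4,"wx":0,"wy":0,"wz":0,"claw":60},{"dx":0,"dy":0,"dz":-5,"wx":0,"wy":0,"wz":0.18,"claw":60},{"dx":0,"dy":0,"dz":-5,"wx":0,"wy":0,"wz":0.18,"claw":60},{"dx":0,"dy":0,"dz":0,"wx":0,"wy":0,"wz":0.18,"claw":60},{"dx":0,"dy":0,"dz":0,"wx":0,"wy":0,"wz":0.18,"claw":60},{"dx":0,"dy":0,"dz":0,"wx":0,"wy":0,"wz":0.18,"claw":60},{"dx":0,"dy":0,"dz":0,"wx":0,"wy":0,"wz":0.18,"claw":60}]'
```

```text
clock: 8.93
position: [0.6175, 0.1322, 0.1113]
tool_rot: [-3.141, 0.0, 3.121]
force: [0.4, -0.5, -1.0]
grip_width: 0.0512
finger_force: 0.0
clock: 9.93
position: [0.6174, 0.1323, 0.2813]
tool_rot: [-3.141, 0.0, 2.035]
force: [-0.4, 0.7, -0.3]
grip_width: 0.0511
finger_force: 0.0
```

```bash
python3 -m handwheel '[{"dx":0,"dy":0,"dz":0,"wx":0,"wy":0,"wz":0.165,"claw":60},{"dx":0,"dy":0,"dz":0,"wx":0,"wy":0,"wz":0.16,"claw":60},{"dx":0,"dy":0,"dz":0,"wx":0,"wy":0,"wz":0.16,"claw":60},{"dx":-2,"dy":-5,"dz":0,"wx":0,"wy":0,"wz":0,"claw":60},{"dx":-2,"dy":-5,"dz":0,"wx":0,"wy":0,"wz":0,"claw":60},{"dx":-2,"dy":-5,"dz":0,"wx":0,"wy":0,"wz":0,"claw":60},{"dx":0,"dy":0,"dz":0,"wx":0,"wy":0,"wz":0,"claw":60}]'
python3 - <<'E'
from fits import *
ms=masks("dry1")
for k in F: print(k,[ (np.round(r),) for m,r in ms[k]])
obs=[(F[k],near(ms,k,[.62,-.127,.143],14)) for k in F]; obs=[o for o in obs if o[1] is not None]
for z in(.095,.1,.105,.11):
    p,e=fit(obs,RACK,(.622,-.127,-.01),z); print(z,np.round(p,4),round(e,3),len(obs))
a=cv2.resize(F["top"]["frame"][155:205,225:275],(400,400),interpolation=cv2.INTER_CUBIC)
f=F["side"]["frame"]; X=np.array([[.6230,-.1299+s,.208] for s in(-.0435,.0435)])
f=f.copy(); b=cv2.resize(f[140:200,220:280],(400,400),interpolation=cv2.INTER_CUBIC)
u=((proj(F["side"],X)-[220,140]+.5)*400/60).astype(int); cv2.line(b,tuple(map(int,u[0])),tuple(map(int,u[1])),(0,0,255),1)
cv2.imwrite("pics/e.png",np.hstack([a,b]))
E
```

```text
clock: 10.8
position: [0.4641, 0.0734, 0.2818]
tool_rot: [-3.141, -0.001, 1.555]
force: [0.8, 0.8, 1.6]
grip_width: 0.0514
finger_force: 0.0
side [(array([235., 159.,  25.,  37.]),)]
top [(array([303., 167.,  33.,  19.]),)]
0.095 [ 0.6196 -0.1248  0.0632] 0.225 2
0.1 [ 0.6182 -0.1236  0.0877] 0.213 2
0.105 [ 0.6177 -0.1226  0.0799] 0.204 2
0.11 [ 0.6162 -0.12    0.119 ] 0.204 2
```

View pics/e.png

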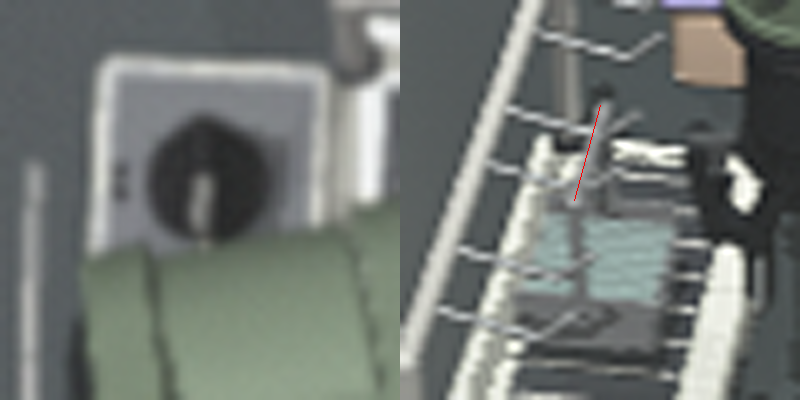

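Left crop: the pointer now faces the front (off). Right crop: the bar matches the model line within 1 px. I grasp the dry rack on hook 2.

```bash
python3 -m handwheel '[{"dx":-4,"dy":3.2,"dz":0,"wx":0,"wy":0,"wz":0,"claw":60},{"dx":-4,"dy":3.2,"dz":0,"wx":0,"wy":0,"wz":0,"claw":60},{"dx":-4,"dy":3.2,"dz":0,"wx":0,"wy":0,"wz":0,"claw":60},{"dx":-4,"dy":3.2,"dz":0,"wx":0,"wy":0,"wz":0,"claw":60},{"dx":-4.1,"dy":3.2,"dz":0,"wx":0,"wy":0,"wz":0,"claw":60},{"dx":0,"dy":0,"dz":4,"wx":0,"wy":0,"wz":0,"claw":60},{"dx":0,"dy":0,"dz":3,"wx":0,"wy":0,"wz":0,"claw":60},{"dx":0,"dy":0,"dz":2.3,"wx":0,"wy":0,"wz":0,"claw":60}]'
python3 -m handwheel '[{"dx":0,"dy":0,"dz":0,"wx":0,"wy":0,"wz":0,"claw":60},{"dx":0,"dy":0,"dz":0,"wx":0,"wy":0,"wz":0,"claw":0},{"dx":0,"dy":0,"dz":0,"wx":0,"wy":0,"wz":0,"claw":0},{"dx":0,"dy":0,"dz":0,"wx":0,"wy":0,"wz":0,"claw":0},{"dx":0,"dy":0,"dz":0,"wx":0,"wy":0,"wz":0,"claw":0},{"dx":0,"dy":0,"dz":0,"wx":0,"wy":0,"wz":0,"claw":0}]' 40
```

```text
clock: 12.0
position: [0.6238, -0.1287, 0.186]
tool_rot: [-3.14, 0.0, 1.556]
force: [1.1, 0.3, 0.2]
grip_width: 0.0513
finger_force: 0.0
clock: 12.75
position: [0.624, -0.129, 0.1896]
tool_rot: [3.14, 0.0, 1.556]
force: [-1.9, -1.5, 6.5]
grip_width: 0.0078
finger_force: 39.1
```

```bash
python3 -m handwheel '[{"dx":0,"dy":0,"dz":-1,"wx":0,"wy":0,"wz":0,"claw":0},{"dx":0,"dy":0,"dz":-1,"wx":0,"wy":0,"wz":0,"claw":0},{"dx":0,"dy":0,"dz":-1.2,"wx":0,"wy":0,"wz":0,"claw":0},{"dx":0,"dy":0,"dz":0,"wx":0,"wy":0,"wz":0,"claw":0},{"dx":0,"dy":0,"dz":0,"wx":0,"wy":0,"wz":0,"claw":0}]'
python3 -m handwheel '[{"dx":0,"dy":-1.5,"dz":0,"wx":0,"wy":0,"wz":0,"claw":0},{"dx":0,"dy":-2,"dz":0,"wx":0,"wy":0,"wz":0,"claw":0},{"dx":0,"dy":-2.5,"dz":0,"wx":0,"wy":0,"wz":0,"claw":0},{"dx":0,"dy":-2.5,"dz":0,"wx":0,"wy":0,"wz":0,"claw":0},{"dx":0,"dy":-2.5,"dz":0,"wx":0,"wy":0,"wz":0,"claw":0},{"dx":-1,"dy":-2.5,"dz":0,"wx":0,"wy":0,"wz":0,"claw":0},{"dx":-2,"dy":-2.5,"dz":0,"wx":0,"wy":0,"wz":0,"claw":0},{"dx":-2,"dy":-2,"dz":0,"wx":0,"wy":0,"wz":0,"claw":0}]'
```

```text
clock: 13.38
position: [0.6234, -0.1287, 0.2201]
tool_rot: [-3.141, -0.0, 1.556]
force: [-1.3, 0.3, -2.3]
grip_width: 0.0075
finger_force: 39.3
clock: 14.38
position: [0.4417, -0.1764, 0.2201]
tool_rot: [-3.141, -0.0, 1.556]
force: [0.8, 0.1, -2.8]
grip_width: 0.0075
finger_force: 39.2
```

```bash
python3 -m handwheel '[{"dx":-3,"dy":-2,"dz":0,"wx":0,"wy":0,"wz":-0.078,"claw":0},{"dx":-2.5,"dy":-1.8,"dz":0,"wx":0,"wy":0,"wz":0,"claw":0},{"dx":0,"dy":0,"dz":3,"wx":0,"wy":0,"wz":0,"claw":0},{"dx":0,"dy":0,"dz":3,"wx":0,"wy":0,"wz":0,"claw":0},{"dx":0,"dy":0,"dz":3,"wx":0,"wy":0,"wz":0,"claw":0},{"dx":0,"dy":0,"dz":2,"wx":0,"wy":0,"wz":0,"claw":0},{"dx":0,"dy":0,"dz":1,"wx":0,"wy":0,"wz":0,"claw":0},{"dx":0,"dy":0,"dz":0.5,"wx":0,"wy":0,"wz":0,"claw":0}]'
python3 -m handwheel '[{"dx":0,"dy":0,"dz":0.2,"wx":0,"wy":0,"wz":0,"claw":0},{"dx":0,"dy":0,"dz":0.2,"wx":0,"wy":0,"wz":0,"claw":0},{"dx":0,"dy":0,"dz":0,"wx":0,"wy":0,"wz":0,"claw":0}]'
```

```text
clock: 15.38
position: [0.4059, -0.2319, 0.0951]
tool_rot: [-3.141, -0.0, 1.634]
force: [-0.3, 0.5, -2.9]
grip_width: 0.0073
finger_force: 39.2
clock: 15.75
position: [0.4061, -0.2319, 0.0915]
tool_rot: [3.141, 0.0, 1.634]
force: [-0.7, -0.8, -2.7]
grip_width: 0.0076
finger_force: 39.2
```

```bash
python3 -m handwheel '[{"dx":0,"dy":-0.3,"dz":0.1,"wx":0,"wy":0,"wz":0,"claw":0},{"dx":0,"dy":0,"dz":0.1,"wx":0,"wy":0,"wz":0,"claw":0},{"dx":0,"dy":0,"dz":0.1,"wx":0,"wy":0,"wz":0,"claw":0},{"dx":0,"dy":0,"dz":0,"wx":0,"wy":0,"wz":0,"claw":0}]'
python3 -m handwheel '[{"dx":0,"dy":0,"dz":0,"wx":0,"wy":0,"wz":0,"claw":50},{"dx":0,"dy":0,"dz":0,"wx":0,"wy":0,"wz":0,"claw":50},{"dx":0,"dy":0,"dz":0,"wx":0,"wy":0,"wz":0,"claw":50},{"dx":0,"dy":0,"dz":-2,"wx":0,"wy":0,"wz":0,"claw":60},{"dx":0,"dy":0,"dz":-4,"wx":0,"wy":0,"wz":0,"claw":60},{"dx":0,"dy":0,"dz":-5,"wx":0,"wy":0,"wz":0,"claw":60},{"dx":0,"dy":0,"dz":-5,"wx":0,"wy":0,"wz":0,"claw":60},{"dx":0,"dy":0,"dz":0,"wx":0,"wy":0,"wz":0,"claw":60}]'
python3 - <<'E'
from fits import *
w=masks("wet1")
for k in F: print(k,[np.round(r).tolist() for m,r in w[k]])
for p in((.5668,.3557,2.7594),(.4524,.1714,2.9556),(.4407,-.0077,-.1955)):
  try: go(w,RACK,p,tol=9)
  except Exception as e: print(e)
cv2.imwrite("pics/g.png",F["side"]["frame"])
E
```

```text
clock: 16.25
position: [0.4024, -0.2324, 0.0895]
tool_rot: [3.141, -0.0, 1.633]
force: [-12.4, 2.8, 41.5]
grip_width: 0.0072
finger_force: 43.6
clock: 17.25
position: [0.4042, -0.2326, 0.2512]
tool_rot: [3.136, 0.002, 1.634]
force: [-0.2, 0.0, -0.5]
grip_width: 0.0514
finger_force: 0.0
side [[225.0, 275.0, 34.0, 39.0], [279.0, 199.0, 27.0, 38.0], [292.0, 283.0, 34.0, 36.0], [335.0, 274.0, 41.0, 39.0], [267.0, 236.0, 31.0, 39.0]]
top [[182.0, 236.0, 26.0, 24.0], [185.0, 180.0, 24.0, 23.0], [275.0, 216.0, 22.0, 19.0], [190.0, 273.0, 28.0, 31.0], [229.0, 211.0, 23.0, 19.0]]
[0.5672 0.3559 2.7465] err 0.161 views 2
[0.4532 0.1714 2.98  ] err 0.188 views 2
[ 0.442  -0.0076 -0.2462] err 0.237 views 2
```

View pics/g.png

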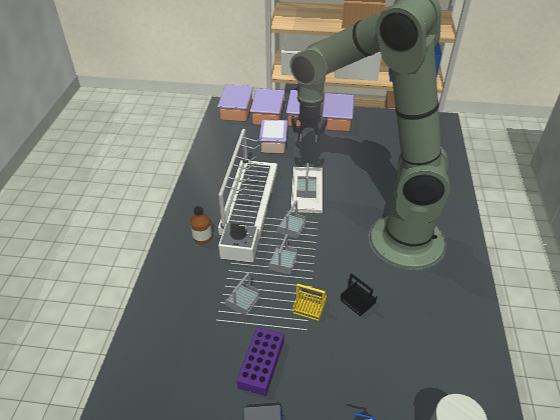

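The side picture shows the dry rack standing in the tray at (307,188). The wet racks are at (292,222), (284,258) and (243,297), unmoved. Next I grasp the nearest wet rack, at (0.4415,-0.008).

```bash
python3 -m handwheel '[{"dx":0,"dy":0,"dz":0,"wx":0,"wy":0,"wz":0.15,"claw":60},{"dx":0,"dy":0,"dz":0,"wx":0,"wy":0,"wz":0.133,"claw":60},{"dx":5,"dy":-0.3,"dz":0,"wx":0,"wy":0,"wz":0,"claw":60},{"dx":5,"dy":-0.3,"dz":0,"wx":0,"wy":0,"wz":0,"claw":60},{"dx":5,"dy":-0.3,"dz":0,"wx":0,"wy":0,"wz":0,"claw":60},{"dx":5,"dy":-0.3,"dz":0,"wx":0,"wy":0,"wz":0,"claw":60},{"dx":2.8,"dy":-0.1,"dz":0,"wx":0,"wy":0,"wz":0,"claw":60},{"dx":0,"dy":0,"dz":4,"wx":0,"wy":0,"wz":0,"claw":60}]'
python3 -m handwheel '[{"dx":0,"dy":0,"dz":4,"wx":0,"wy":0,"wz":0,"claw":60},{"dx":0,"dy":0,"dz":4,"wx":0,"wy":0,"wz":0,"claw":60},{"dx":0,"dy":0,"dz":3,"wx":0,"wy":0,"wz":0,"claw":60},{"dx":0,"dy":0,"dz":1.5,"wx":0,"wy":0,"wz":0,"claw":60},{"dx":0,"dy":0,"dz":0,"wx":0,"wy":0,"wz":0,"claw":60},{"dx":0,"dy":0,"dz":0,"wx":0,"wy":0,"wz":0,"claw":0},{"dx":0,"dy":0,"dz":0,"wx":0,"wy":0,"wz":0,"claw":0},{"dx":0,"dy":0,"dz":0,"wx":0,"wy":0,"wz":0,"claw":0}]' 40
python3 -m handwheel '[{"dx":0,"dy":0,"dz":0,"wx":0,"wy":0,"wz":0,"claw":0},{"dx":0,"dy":0,"dz":0,"wx":0,"wy":0,"wz":0,"claw":0}]'
```

```text
clock: 18.45
position: [0.4413, -0.0044, 0.2082]
tool_rot: [3.139, -0.001, 1.354]
force: [0.2, -0.2, -1.8]
grip_width: 0.0518
finger_force: 0.0
clock: 19.45
position: [0.4404, -0.0066, 0.0838]
tool_rot: [3.141, -0.0, 1.351]
force: [-0.4, -0.5, 6.4]
grip_width: 0.0072
finger_force: 38.7
clock: 19.7
position: [0.4404, -0.0066, 0.0838]
tool_rot: [3.141, -0.0, 1.351]
force: [-0.8, 0.5, 8.2]
grip_width: 0.0074
finger_force: 38.9
```

```bash
python3 -m handwheel '[{"dx":0,"dy":0,"dz":-1,"wx":0,"wy":0,"wz":0,"claw":0},{"dx":0,"dy":0,"dz":-3,"wx":0,"wy":0,"wz":0,"claw":0},{"dx":0,"dy":0,"dz":-4,"wx":0,"wy":0,"wz":0,"claw":0},{"dx":0,"dy":0,"dz":-4,"wx":0,"wy":0,"wz":0,"claw":0},{"dx":0,"dy":0,"dz":-2,"wx":0,"wy":0,"wz":0,"claw":0},{"dx":0,"dy":0,"dz":0,"wx":0,"wy":0,"wz":-0.1,"claw":0},{"dx":0,"dy":0,"dz":0,"wx":0,"wy":0,"wz":-0.1,"claw":0},{"dx":-3,"dy":1,"dz":0,"wx":0,"wy":0,"wz":0,"claw":0}]'
python3 -m handwheel '[{"dx":-4,"dy":1,"dz":0,"wx":0,"wy":0,"wz":0,"claw":0},{"dx":-4,"dy":1,"dz":0,"wx":0,"wy":0,"wz":0,"claw":0},{"dx":-4,"dy":1,"dz":0,"wx":0,"wy":0,"wz":0,"claw":0},{"dx":-4,"dy":1,"dz":0,"wx":0,"wy":0,"wz":0,"claw":0},{"dx":-3.7,"dy":1,"dz":0,"wx":0,"wy":0,"wz":0,"claw":0},{"dx":-2,"dy":0.5,"dz":0,"wx":0,"wy":0,"wz":0,"claw":0},{"dx":0,"dy":0,"dz":0,"wx":0,"wy":0,"wz":0,"claw":0}]'
```

```text
clock: 20.7
position: [0.4491, -0.0358, 0.224]
tool_rot: [3.142, -0.001, 1.556]
force: [0.7, -0.0, -1.7]
grip_width: 0.0073
finger_force: 38.8
clock: 21.58
position: [0.4998, -0.2558, 0.2234]
tool_rot: [-3.141, 0.0, 1.549]
force: [-0.4, 0.7, -3.0]
grip_width: 0.0076
finger_force: 38.8
```

```bash
python3 -m handwheel '[{"dx":0.2,"dy":2,"dz":0,"wx":0,"wy":0,"wz":0,"claw":0},{"dx":0.1,"dy":2.5,"dz":0,"wx":0,"wy":0,"wz":0,"claw":0},{"dx":0,"dy":2.5,"dz":0,"wx":0,"wy":0,"wz":0,"claw":0},{"dx":0,"dy":2.5,"dz":0,"wx":0,"wy":0,"wz":0,"claw":0},{"dx":0,"dy":1.5,"dz":0,"wx":0,"wy":0,"wz":0,"claw":0},{"dx":0,"dy":1.1,"dz":0,"wx":0,"wy":0,"wz":0,"claw":0},{"dx":0,"dy":0,"dz":0,"wx":0,"wy":0,"wz":0,"claw":0}]'
python3 -m handwheel '[{"dx":0,"dy":0,"dz":1,"wx":0,"wy":0,"wz":0,"claw":0},{"dx":0,"dy":0,"dz":1,"wx":0,"wy":0,"wz":0,"claw":0},{"dx":0,"dy":0,"dz":1,"wx":0,"wy":0,"wz":0,"claw":0},{"dx":0,"dy":0,"dz":0.3,"wx":0,"wy":0,"wz":0,"claw":0},{"dx":0,"dy":0,"dz":0,"wx":0,"wy":0,"wz":0,"claw":0}]'
```

```text
clock: 22.45
position: [0.6214, -0.2534, 0.2232]
tool_rot: [-3.141, -0.0, 1.552]
force: [-0.0, 0.7, -2.8]
grip_width: 0.0078
finger_force: 38.8
clock: 23.08
position: [0.621, -0.2544, 0.1901]
tool_rot: [-3.141, -0.0, 1.551]
force: [0.0, -0.3, -1.7]
grip_width: 0.0078
finger_force: 38.8
```

```bash
python3 -m handwheel '[{"dx":0,"dy":0,"dz":0.2,"wx":0,"wy":0,"wz":0,"claw":0},{"dx":0,"dy":0,"dz":0.1,"wx":0,"wy":0,"wz":0,"claw":0},{"dx":0,"dy":0,"dz":0,"wx":0,"wy":0,"wz":0,"claw":0}]'
python3 -m handwheel '[{"dx":0,"dy":0,"dz":0,"wx":0,"wy":0,"wz":0,"claw":30},{"dx":0,"dy":0,"dz":0,"wx":0,"wy":0,"wz":0,"claw":40},{"dx":0,"dy":0,"dz":0,"wx":0,"wy":0,"wz":0,"claw":50},{"dx":0,"dy":0,"dz":-2,"wx":0,"wy":0,"wz":0,"claw":50},{"dx":0,"dy":0,"dz":-3,"wx":0,"wy":0,"wz":0,"claw":60},{"dx":0,"dy":0,"dz":-4,"wx":0,"wy":0,"wz":0,"claw":60},{"dx":4,"dy":-4,"dz":0,"wx":0,"wy":0,"wz":0,"claw":60},{"dx":4,"dy":-4,"dz":0,"wx":0,"wy":0,"wz":0,"claw":60}]'
python3 -m handwheel '[{"dx":4,"dy":-4,"dz":0,"wx":0,"wy":0,"wz":0,"claw":60},{"dx":4,"dy":-4,"dz":0,"wx":0,"wy":0,"wz":0,"claw":60},{"dx":4,"dy":0,"dz":0,"wx":0,"wy":0,"wz":0,"claw":60},{"dx":4,"dy":0,"dz":0,"wx":0,"wy":0,"wz":0,"claw":60},{"dx":0,"dy":0,"dz":0,"wx":0,"wy":0,"wz":0,"claw":60}]'
python3 - <<'E'
from fits import *
w=masks("wet1")
for p in((.5672,.3559,2.75),(.4532,.1714,2.97)):
  try: go(w,RACK,p,tol=9)
  except Exception as e: print(e)
a=cv2.resize(F["side"]["frame"][120:330,190:345],None,fx=2.8,fy=2.8,interpolation=cv2.INTER_CUBIC)
cv2.imwrite("pics/i.png",a)
E
```

```text
clock: 23.45
position: [0.6213, -0.2545, 0.1878]
tool_rot: [3.141, 0.0, 1.551]
force: [-1.2, 0.1, 3.7]
grip_width: 0.0073
finger_force: 39.3
clock: 24.45
position: [0.5417, -0.172, 0.2773]
tool_rot: [3.141, 0.0, 1.55]
force: [0.9, 0.6, -0.1]
grip_width: 0.0513
finger_force: 0.0
clock: 25.08
position: [0.466, -0.0085, 0.2774]
tool_rot: [3.141, -0.001, 1.555]
force: [-0.1, -0.4, 0.5]
grip_width: 0.0511
finger_force: 0.0
[0.5671 0.356  2.7539] err 0.099 views 2
[0.4529 0.172  3.0205] err 0.2 views 2
```

View pics/i.png

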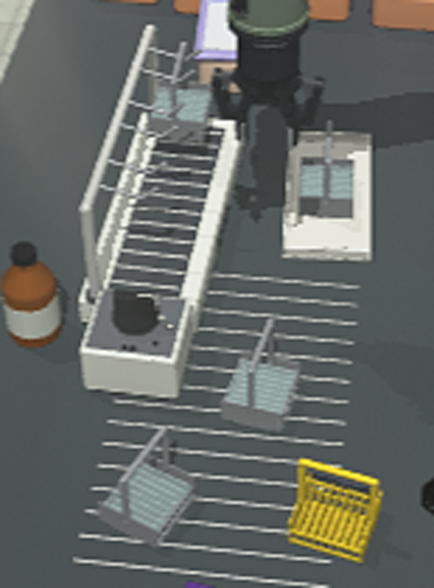

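The rack hangs on hook 1 at crop (180,95), and the dry one stands in the tray. Next is the rack at (0.453,0.172), for hook 2.

```bash
python3 -m handwheel '[{"dx":0,"dy":0,"dz":0,"wx":0,"wy":0,"wz":0.14,"claw":60},{"dx":4.4,"dy":-1,"dz":0,"wx":0,"wy":0,"wz":0,"claw":60},{"dx":4.4,"dy":-1,"dz":0,"wx":0,"wy":0,"wz":0,"claw":60},{"dx":4.4,"dy":-1,"dz":0,"wx":0,"wy":0,"wz":0,"claw":60},{"dx":4.4,"dy":-1.1,"dz":0,"wx":0,"wy":0,"wz":0,"claw":60},{"dx":0,"dy":0,"dz":4,"wx":0,"wy":0,"wz":0,"claw":60},{"dx":0,"dy":0,"dz":4,"wx":0,"wy":0,"wz":0,"claw":60},{"dx":0,"dy":0,"dz":0,"wx":0,"wy":0,"wz":0,"claw":60}]'
python3 -m handwheel '[{"dx":0,"dy":0,"dz":4,"wx":0,"wy":0,"wz":0,"claw":60},{"dx":0,"dy":0,"dz":4,"wx":0,"wy":0,"wz":0,"claw":60},{"dx":0,"dy":0,"dz":2,"wx":0,"wy":0,"wz":0,"claw":60},{"dx":0,"dy":0,"dz":1.3,"wx":0,"wy":0,"wz":0,"claw":60},{"dx":0,"dy":0,"dz":0,"wx":0,"wy":0,"wz":0,"claw":60},{"dx":0,"dy":0,"dz":0,"wx":0,"wy":0,"wz":0,"claw":0},{"dx":0,"dy":0,"dz":0,"wx":0,"wy":0,"wz":0,"claw":0},{"dx":0,"dy":0,"dz":0,"wx":0,"wy":0,"wz":0,"claw":0}]' 40
python3 -m handwheel '[{"dx":0,"dy":0,"dz":0,"wx":0,"wy":0,"wz":0,"claw":0},{"dx":0,"dy":0,"dz":0,"wx":0,"wy":0,"wz":0,"claw":0}]'
```

```text
clock: 26.28
position: [0.4527, 0.1678, 0.1957]
tool_rot: [-3.138, 0.003, 1.409]
force: [0.2, -0.4, 1.0]
grip_width: 0.0515
finger_force: 0.0
clock: 27.28
position: [0.4536, 0.1693, 0.0849]
tool_rot: [3.141, -0.001, 1.411]
force: [-3.7, 0.7, 9.5]
grip_width: 0.0078
finger_force: 39.1
clock: 27.52
position: [0.4535, 0.1694, 0.0848]
tool_rot: [3.142, -0.0, 1.411]
force: [-3.9, -0.5, 9.4]
grip_width: 0.0073
finger_force: 39.1
```

```bash
python3 -m handwheel '[{"dx":0,"dy":0,"dz":-1,"wx":0,"wy":0,"wz":0,"claw":0},{"dx":0,"dy":0,"dz":-3,"wx":0,"wy":0,"wz":0,"claw":0},{"dx":0,"dy":0,"dz":-4,"wx":0,"wy":0,"wz":0,"claw":0},{"dx":0,"dy":0,"dz":-4,"wx":0,"wy":0,"wz":0,"claw":0},{"dx":0,"dy":0,"dz":-2,"wx":0,"wy":0,"wz":0,"claw":0},{"dx":0,"dy":0,"dz":0,"wx":0,"wy":0,"wz":-0.14,"claw":0},{"dx":-3.7,"dy":0.7,"dz":0,"wx":0,"wy":0,"wz":0,"claw":0},{"dx":-4,"dy":0.7,"dz":0,"wx":0,"wy":0,"wz":0,"claw":0}]'
python3 -m handwheel '[{"dx":-4,"dy":0.7,"dz":0,"wx":0,"wy":0,"wz":0,"claw":0},{"dx":-4,"dy":0.7,"dz":0,"wx":0,"wy":0,"wz":0,"claw":0},{"dx":-4,"dy":0.7,"dz":0,"wx":0,"wy":0,"wz":0,"claw":0},{"dx":-4,"dy":0.7,"dz":0,"wx":0,"wy":0,"wz":0,"claw":0},{"dx":-4,"dy":0.7,"dz":0,"wx":0,"wy":0,"wz":0,"claw":0},{"dx":-2,"dy":0.3,"dz":0,"wx":0,"wy":0,"wz":0,"claw":0},{"dx":0,"dy":0,"dz":0,"wx":0,"wy":0,"wz":0,"claw":0}]'
```

```text
clock: 28.52
position: [0.466, 0.091, 0.225]
tool_rot: [3.141, -0.0, 1.552]
force: [0.5, 0.8, -2.5]
grip_width: 0.0077
finger_force: 39.1
clock: 29.4
position: [0.4993, -0.1305, 0.2248]
tool_rot: [3.141, 0.001, 1.548]
force: [0.9, 0.1, -3.1]
grip_width: 0.0075
finger_force: 39.1
```

```bash
python3 -m handwheel '[{"dx":0.1,"dy":2,"dz":0,"wx":0,"wy":0,"wz":0,"claw":0},{"dx":0,"dy":2.5,"dz":0,"wx":0,"wy":0,"wz":0,"claw":0},{"dx":0,"dy":2.5,"dz":0,"wx":0,"wy":0,"wz":0,"claw":0},{"dx":0,"dy":2.5,"dz":0,"wx":0,"wy":0,"wz":0,"claw":0},{"dx":0,"dy":1.5,"dz":0,"wx":0,"wy":0,"wz":0,"claw":0},{"dx":0,"dy":1.3,"dz":0,"wx":0,"wy":0,"wz":0,"claw":0},{"dx":0,"dy":0,"dz":0,"wx":0,"wy":0,"wz":0,"claw":0}]'
python3 -m handwheel '[{"dx":0,"dy":0,"dz":1,"wx":0,"wy":0,"wz":0,"claw":0},{"dx":0,"dy":0,"dz":1,"wx":0,"wy":0,"wz":0,"claw":0},{"dx":0,"dy":0,"dz":1,"wx":0,"wy":0,"wz":0,"claw":0},{"dx":0,"dy":0,"dz":0.4,"wx":0,"wy":0,"wz":0,"claw":0},{"dx":0,"dy":0,"dz":0.2,"wx":0,"wy":0,"wz":0,"claw":0},{"dx":0,"dy":0,"dz":0.1,"wx":0,"wy":0,"wz":0,"claw":0},{"dx":0,"dy":0,"dz":0,"wx":0,"wy":0,"wz":0,"claw":0}]'
```

```text
clock: 30.28
position: [0.6229, -0.1298, 0.2242]
tool_rot: [-3.141, -0.0, 1.551]
force: [-1.0, -0.1, -2.1]
grip_width: 0.0078
finger_force: 39.1
clock: 31.15
position: [0.6226, -0.1304, 0.1876]
tool_rot: [3.141, 0.0, 1.551]
force: [-1.4, -0.7, 0.0]
grip_width: 0.0073
finger_force: 39.5
```

Contact is beginning, so I release, retreat, and look at the third rack.

```bash
python3 -m handwheel '[{"dx":0,"dy":0,"dz":0.1,"wx":0,"wy":0,"wz":0,"claw":0},{"dx":0,"dy":0,"dz":0,"wx":0,"wy":0,"wz":0,"claw":30},{"dx":0,"dy":0,"dz":0,"wx":0,"wy":0,"wz":0,"claw":40},{"dx":0,"dy":0,"dz":0,"wx":0,"wy":0,"wz":0,"claw":50},{"dx":0,"dy":0,"dz":-2,"wx":0,"wy":0,"wz":0,"claw":50},{"dx":0,"dy":0,"dz":-3,"wx":0,"wy":0,"wz":0,"claw":60},{"dx":0,"dy":0,"dz":-4,"wx":0,"wy":0,"wz":0,"claw":60},{"dx":4,"dy":-4,"dz":0,"wx":0,"wy":0,"wz":0,"claw":60}]'
python3 -m handwheel '[{"dx":4,"dy":-4,"dz":0,"wx":0,"wy":0,"wz":0,"claw":60},{"dx":5,"dy":-3,"dz":0,"wx":0,"wy":0,"wz":0,"claw":60},{"dx":5,"dy":-3,"dz":0,"wx":0,"wy":0,"wz":0,"claw":60},{"dx":5,"dy":0,"dz":0,"wx":0,"wy":0,"wz":0,"claw":60},{"dx":5,"dy":0,"dz":0,"wx":0,"wy":0,"wz":0,"claw":60},{"dx":0,"dy":0,"dz":0,"wx":0,"wy":0,"wz":0,"claw":60}]'
python3 - <<'E'
from fits import *
w=masks("wet1")
for k in F: print(k,[np.round(r).tolist() for m,r in w[k]])
for p in((.5672,.3559,2.75),):
  try: go(w,RACK,p,tol=9)
  except Exception as e: print(e)
E
```

```text
clock: 32.15
position: [0.5853, -0.0916, 0.2786]
tool_rot: [3.136, 0.002, 1.547]
force: [0.1, 1.0, 0.4]
grip_width: 0.0513
finger_force: 0.0
clock: 32.9
position: [0.4878, 0.1562, 0.2761]
tool_rot: [-3.141, -0.001, 1.556]
force: [-0.5, -1.1, -0.6]
grip_width: 0.0511
finger_force: 0.0
side [[236.0, 157.0, 25.0, 33.0], [292.0, 284.0, 34.0, 37.0], [338.0, 274.0, 36.0, 40.0], [224.0, 272.0, 36.0, 40.0], [243.0, 141.0, 17.0, 27.0], [228.0, 225.0, 18.0, 15.0], [296.0, 174.0, 20.0, 27.0]]
top [[307.0, 166.0, 25.0, 19.0], [191.0, 277.0, 30.0, 27.0], [186.0, 238.0, 22.0, 23.0], [340.0, 166.0, 25.0, 23.0], [184.0, 181.0, 16.0, 23.0]]
[0.5671 0.357  2.7471] err 0.218 views 2
```

```bash
python3 -m handwheel '[{"dx":0,"dy":0,"dz":0,"wx":0,"wy":0,"wz":0.18,"claw":60},{"dx":0,"dy":0,"dz":0,"wx":0,"wy":0,"wz":0.18,"claw":60},{"dx":0,"dy":0,"dz":0,"wx":0,"wy":0,"wz":0.015,"claw":60},{"dx":5.4,"dy":-0.1,"dz":0,"wx":0,"wy":0,"wz":0,"claw":60},{"dx":5.4,"dy":-0.1,"dz":0,"wx":0,"wy":0,"wz":0,"claw":60},{"dx":5.4,"dy":-0.1,"dz":0,"wx":0,"wy":0,"wz":0,"claw":60},{"dx":5.3,"dy":0,"dz":0,"wx":0,"wy":0,"wz":0,"claw":60},{"dx":0,"dy":0,"dz":8,"wx":0,"wy":0,"wz":0,"claw":60}]'
python3 -m handwheel '[{"dx":0,"dy":0,"dz":0,"wx":0,"wy":0,"wz":0,"claw":60}]'
```

```text
clock: 34.1
position: [0.5708, 0.3567, 0.2159]
tool_rot: [3.138, -0.008, 1.183]
force: [0.1, -0.5, -2.1]
grip_width: 0.0514
finger_force: 0.0
clock: 34.22
position: [0.5665, 0.3504, 0.21]
tool_rot: [-3.138, 0.007, 1.179]
force: [-0.3, -0.8, 0.4]
grip_width: 0.0511
finger_force: 0.0
```

```bash
python3 -m handwheel '[{"dx":0.2,"dy":0,"dz":4,"wx":0,"wy":0,"wz":0,"claw":60},{"dx":0,"dy":0,"dz":4,"wx":0,"wy":0,"wz":0,"claw":60},{"dx":0,"dy":0,"dz":3,"wx":0,"wy":0,"wz":0,"claw":60},{"dx":0,"dy":0,"dz":1.8,"wx":0,"wy":0,"wz":0,"claw":60},{"dx":0,"dy":0,"dz":0,"wx":0,"wy":0,"wz":0,"claw":60},{"dx":0,"dy":0,"dz":0,"wx":0,"wy":0,"wz":0,"claw":0},{"dx":0,"dy":0,"dz":0,"wx":0,"wy":0,"wz":0,"claw":0},{"dx":0,"dy":0,"dz":0,"wx":0,"wy":0,"wz":0,"claw":0}]' 40
python3 -m handwheel '[{"dx":0,"dy":0,"dz":0,"wx":0,"wy":0,"wz":0,"claw":0},{"dx":0,"dy":0,"dz":0,"wx":0,"wy":0,"wz":0,"claw":0}]'
```

```text
clock: 35.22
position: [0.5691, 0.3543, 0.0868]
tool_rot: [3.141, -0.001, 1.176]
force: [-4.1, 0.6, 7.4]
grip_width: 0.0071
finger_force: 39.1
clock: 35.48
position: [0.569, 0.3544, 0.0868]
tool_rot: [3.142, -0.001, 1.176]
force: [-4.1, 0.3, 8.0]
grip_width: 0.007
finger_force: 39.1
```

```bash
python3 -m handwheel '[{"dx":0,"dy":0,"dz":-1,"wx":0,"wy":0,"wz":0,"claw":0},{"dx":0,"dy":0,"dz":-3,"wx":0,"wy":0,"wz":0,"claw":0},{"dx":0,"dy":0,"dz":-4,"wx":0,"wy":0,"wz":0,"claw":0},{"dx":0,"dy":0,"dz":-4,"wx":0,"wy":0,"wz":0,"claw":0},{"dx":0,"dy":0,"dz":-2,"wx":0,"wy":0,"wz":0,"claw":0},{"dx":0,"dy":0,"dz":0,"wx":0,"wy":0,"wz":-0.15,"claw":0},{"dx":0,"dy":0,"dz":0,"wx":0,"wy":0,"wz":-0.15,"claw":0},{"dx":0,"dy":0,"dz":0,"wx":0,"wy":0,"wz":-0.075,"claw":0}]'
python3 -m handwheel '[{"dx":0,"dy":-3,"dz":0,"wx":0,"wy":0,"wz":0,"claw":0},{"dx":-2,"dy":-3,"dz":0,"wx":0,"wy":0,"wz":0,"claw":0},{"dx":-4,"dy":-2,"dz":0,"wx":0,"wy":0,"wz":0,"claw":0},{"dx":-5,"dy":0.2,"dz":0,"wx":0,"wy":0,"wz":0,"claw":0},{"dx":-5,"dy":0.2,"dz":0,"wx":0,"wy":0,"wz":0,"claw":0},{"dx":-5,"dy":0.2,"dz":0,"wx":0,"wy":0,"wz":0,"claw":0},{"dx":-5,"dy":0.3,"dz":0,"wx":0,"wy":0,"wz":0,"claw":0},{"dx":-5,"dy":0.4,"dz":0,"wx":0,"wy":0,"wz":0,"claw":0}]'
python3 -m handwheel '[{"dx":-3,"dy":0.3,"dz":0,"wx":0,"wy":0,"wz":0,"claw":0},{"dx":-2,"dy":0.2,"dz":0,"wx":0,"wy":0,"wz":0,"claw":0},{"dx":0,"dy":0,"dz":0,"wx":0,"wy":0,"wz":0,"claw":0}]'
```

```text
clock: 36.48
position: [0.569, 0.3536, 0.2265]
tool_rot: [3.141, -0.0, 1.554]
force: [-0.2, -0.1, -1.5]
grip_width: 0.0073
finger_force: 39.1
clock: 37.48
position: [0.4957, 0.0435, 0.2266]
tool_rot: [3.141, -0.0, 1.551]
force: [1.1, 0.1, -1.7]
grip_width: 0.0076
finger_force: 39.1
clock: 37.85
position: [0.4998, -0.0065, 0.2264]
tool_rot: [3.141, 0.0, 1.548]
force: [0.4, 0.2, -2.4]
grip_width: 0.0071
finger_force: 39.1
```

```bash
python3 -m handwheel '[{"dx":0.2,"dy":2,"dz":0,"wx":0,"wy":0,"wz":0,"claw":0},{"dx":0,"dy":2.5,"dz":0,"wx":0,"wy":0,"wz":0,"claw":0},{"dx":0,"dy":2.5,"dz":0,"wx":0,"wy":0,"wz":0,"claw":0},{"dx":0,"dy":2.5,"dz":0,"wx":0,"wy":0,"wz":0,"claw":0},{"dx":0,"dy":1.5,"dz":0,"wx":0,"wy":0,"wz":0,"claw":0},{"dx":0,"dy":1.4,"dz":0,"wx":0,"wy":0,"wz":0,"claw":0},{"dx":0,"dy":0,"dz":0,"wx":0,"wy":0,"wz":0,"claw":0}]'
python3 -m handwheel '[{"dx":0,"dy":0,"dz":1,"wx":0,"wy":0,"wz":0,"claw":0},{"dx":0,"dy":0,"dz":1,"wx":0,"wy":0,"wz":0,"claw":0},{"dx":0,"dy":0,"dz":1,"wx":0,"wy":0,"wz":0,"claw":0},{"dx":0,"dy":0,"dz":0.4,"wx":0,"wy":0,"wz":0,"claw":0},{"dx":0,"dy":0,"dz":0.2,"wx":0,"wy":0,"wz":0,"claw":0},{"dx":0,"dy":0,"dz":0,"wx":0,"wy":0,"wz":0,"claw":0}]'
```

```text
clock: 38.72
position: [0.6241, -0.0046, 0.2257]
tool_rot: [-3.142, -0.0, 1.551]
force: [-0.4, -0.7, -2.6]
grip_width: 0.0074
finger_force: 39.1
clock: 39.48
position: [0.6239, -0.0054, 0.1899]
tool_rot: [3.141, 0.0, 1.551]
force: [0.5, -0.2, -2.8]
grip_width: 0.0074
finger_force: 39.2
```

```bash
python3 -m handwheel '[{"dx":0,"dy":0,"dz":0.1,"wx":0,"wy":0,"wz":0,"claw":0},{"dx":0,"dy":0,"dz":0.1,"wx":0,"wy":0,"wz":0,"claw":0},{"dx":0,"dy":0,"dz":0.1,"wx":0,"wy":0,"wz":0,"claw":0},{"dx":0,"dy":0,"dz":0,"wx":0,"wy":0,"wz":0,"claw":0}]'
python3 -m handwheel '[{"dx":0,"dy":0,"dz":0,"wx":0,"wy":0,"wz":0,"claw":30},{"dx":0,"dy":0,"dz":0,"wx":0,"wy":0,"wz":0,"claw":40},{"dx":0,"dy":0,"dz":0,"wx":0,"wy":0,"wz":0,"claw":50},{"dx":0,"dy":0,"dz":-2,"wx":0,"wy":0,"wz":0,"claw":50},{"dx":0,"dy":0,"dz":-3,"wx":0,"wy":0,"wz":0,"claw":60},{"dx":0,"dy":0,"dz":-4,"wx":0,"wy":0,"wz":0,"claw":60},{"dx":0,"dy":-5,"dz":0,"wx":0,"wy":0,"wz":0,"claw":60},{"dx":0,"dy":-5,"dz":0,"wx":0,"wy":0,"wz":0,"claw":60}]'
python3 -m handwheel '[{"dx":5,"dy":-3,"dz":0,"wx":0,"wy":0,"wz":0,"claw":60},{"dx":5,"dy":-3,"dz":0,"wx":0,"wy":0,"wz":0,"claw":60},{"dx":5,"dy":0,"dz":0,"wx":0,"wy":0,"wz":0,"claw":60},{"dx":5,"dy":0,"dz":0,"wx":0,"wy":0,"wz":0,"claw":60},{"dx":5,"dy":0,"dz":0,"wx":0,"wy":0,"wz":0,"claw":60},{"dx":5,"dy":0,"dz":0,"wx":0,"wy":0,"wz":0,"claw":60},{"dx":0,"dy":0,"dz":0,"wx":0,"wy":0,"wz":0,"claw":60}]'
python3 - <<'E'
from h import *
a=optics.grab_frame("side")["frame"][120:270,190:345]; b=optics.grab_frame("top")["frame"][140:260,225:385]
cv2.imwrite("pics/j.png",np.hstack([cv2.resize(a,(400,387),interpolation=cv2.INTER_CUBIC),cv2.copyMakeBorder(cv2.resize(b,(400,300),interpolation=cv2.INTER_CUBIC),0,87,0,0,0)]))
E
```

```text
clock: 39.98
position: [0.6245, -0.0054, 0.1881]
tool_rot: [3.139, -0.0, 1.551]
force: [-3.9, 0.8, 14.2]
grip_width: 0.0074
finger_force: 40.7
clock: 40.98
position: [0.5226, -0.0034, 0.2768]
tool_rot: [3.141, 0.0, 1.551]
force: [0.1, -0.0, 0.5]
grip_width: 0.051
finger_force: 0.0
clock: 41.85
position: [0.4688, 0.3015, 0.2761]
tool_rot: [-3.141, -0.0, 1.556]
force: [0.1, -0.6, -0.7]
grip_width: 0.0512
finger_force: 0.0
```

View pics/j.png

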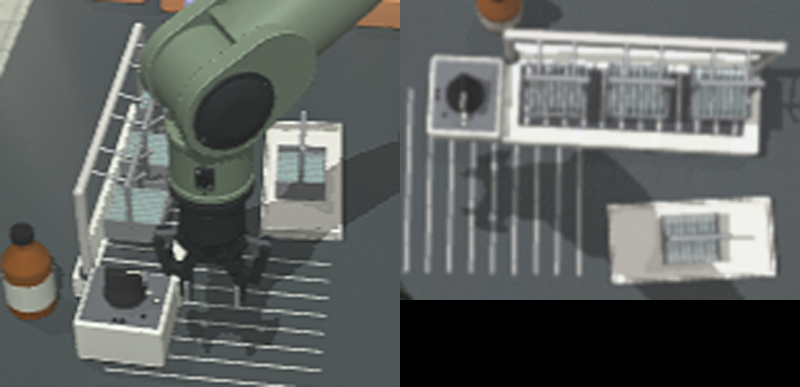

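All three racks hang on their own hooks and the dial points to the front (off). Back to the dial, for the first setting.

```bash
python3 -m handwheel '[{"dx":0,"dy":0,"dz":0,"wx":0,"wy":0,"wz":-0.175,"claw":60},{"dx":0,"dy":0,"dz":0,"wx":0,"wy":0,"wz":-0.175,"claw":60},{"dx":0,"dy":0,"dz":0,"wx":0,"wy":0,"wz":-0.175,"claw":60},{"dx":0,"dy":0,"dz":0,"wx":0,"wy":0,"wz":-0.175,"claw":60},{"dx":0,"dy":0,"dz":0,"wx":0,"wy":0,"wz":-0.175,"claw":60},{"dx":0,"dy":0,"dz":0,"wx":0,"wy":0,"wz":-0.175,"claw":60},{"dx":0,"dy":0,"dz":0,"wx":0,"wy":0,"wz":-0.175,"claw":60},{"dx":0,"dy":0,"dz":0,"wx":0,"wy":0,"wz":-0.175,"claw":60}]'
python3 -m handwheel '[{"dx":0,"dy":0,"dz":0,"wx":0,"wy":0,"wz":-0.17,"claw":60},{"dx":-3.8,"dy":-4.1,"dz":0,"wx":0,"wy":0,"wz":0,"claw":60},{"dx":-3.8,"dy":-4.1,"dz":0,"wx":0,"wy":0,"wz":0,"claw":60},{"dx":-3.8,"dy":-4.2,"dz":0,"wx":0,"wy":0,"wz":0,"claw":60},{"dx":-3.8,"dy":-4.2,"dz":0,"wx":0,"wy":0,"wz":0,"claw":60},{"dx":0,"dy":0,"dz":5,"wx":0,"wy":0,"wz":0,"claw":60},{"dx":0,"dy":0,"dz":4,"wx":0,"wy":0,"wz":0,"claw":60},{"dx":0,"dy":0,"dz":0,"wx":0,"wy":0,"wz":0,"claw":60}]'
python3 -m handwheel '[{"dx":0,"dy":0,"dz":0,"wx":0,"wy":0,"wz":0,"claw":60}]'
```

```text
clock: 42.95
position: [0.4702, 0.2964, 0.277]
tool_rot: [-3.141, 0.0, 2.955]
force: [-0.4, -0.9, 0.3]
grip_width: 0.0511
finger_force: 0.0
clock: 43.95
position: [0.6169, 0.127, 0.1847]
tool_rot: [-3.14, -0.004, 3.119]
force: [-0.1, 0.2, 0.9]
grip_width: 0.0513
finger_force: 0.0
clock: 44.08
position: [0.619, 0.1283, 0.1886]
tool_rot: [3.141, 0.002, 3.12]
force: [-0.8, -0.1, 0.3]
grip_width: 0.0514
finger_force: 0.0
```

```bash
python3 -m handwheel '[{"dx":0.1,"dy":0.4,"dz":0,"wx":0,"wy":0,"wz":0,"claw":60},{"dx":0,"dy":0,"dz":3,"wx":0,"wy":0,"wz":0,"claw":60},{"dx":0,"dy":0,"dz":3,"wx":0,"wy":0,"wz":0,"claw":60},{"dx":0,"dy":0,"dz":1.5,"wx":0,"wy":0,"wz":0,"claw":60},{"dx":0,"dy":0,"dz":0,"wx":0,"wy":0,"wz":0,"claw":60},{"dx":0,"dy":0,"dz":0,"wx":0,"wy":0,"wz":0,"claw":60}]'
```

```text
clock: 44.82
position: [0.6181, 0.1329, 0.1131]
tool_rot: [3.141, 0.002, 3.121]
force: [0.3, 0.7, -0.1]
grip_width: 0.0509
finger_force: 0.0
```

```bash
python3 -m handwheel '[{"dx":0.05,"dy":-0.05,"dz":0.2,"wx":0,"wy":0,"wz":0,"claw":0},{"dx":0,"dy":0,"dz":0,"wx":0,"wy":0,"wz":0,"claw":0},{"dx":0,"dy":0,"dz":0,"wx":0,"wy":0,"wz":0,"claw":0},{"dx":0,"dy":0,"dz":0,"wx":0,"wy":0,"wz":0,"claw":0},{"dx":0,"dy":0,"dz":0,"wx":0,"wy":0,"wz":0,"claw":0},{"dx":0,"dy":0,"dz":0,"wx":0,"wy":0,"wz":0,"claw":0}]' 80
python3 -m handwheel '[{"dx":0,"dy":0,"dz":0.3,"wx":0,"wy":0,"wz":0,"claw":0},{"dx":0,"dy":0,"dz":0.3,"wx":0,"wy":0,"wz":0,"claw":0},{"dx":0,"dy":0,"dz":0.3,"wx":0,"wy":0,"wz":0,"claw":0},{"dx":0,"dy":0,"dz":0.2,"wx":0,"wy":0,"wz":0,"claw":0},{"dx":0,"dy":0,"dz":0,"wx":0,"wy":0,"wz":0,"claw":0},{"dx":0,"dy":0,"dz":0,"wx":0,"wy":0,"wz":0,"claw":0}]'
```

```text
clock: 45.58
position: [0.6171, 0.1335, 0.1106]
tool_rot: [3.14, 0.001, 3.122]
force: [-1.0, 5.2, 6.5]
grip_width: 0.0137
finger_force: 78.4
clock: 46.32
position: [0.6172, 0.1335, 0.1005]
tool_rot: [3.14, 0.001, 3.121]
force: [-7.6, 3.5, 20.9]
grip_width: 0.014
finger_force: 80.8
```

```bash
python3 -m handwheel '[{"dx":0,"dy":0,"dz":0,"wx":0,"wy":0,"wz":0.1,"claw":0},{"dx":0,"dy":0,"dz":0,"wx":0,"wy":0,"wz":0.15,"claw":0},{"dx":0,"dy":0,"dz":0,"wx":0,"wy":0,"wz":0.15,"claw":0},{"dx":0,"dy":0,"dz":0,"wx":0,"wy":0,"wz":0.15,"claw":0},{"dx":0,"dy":0,"dz":0,"wx":0,"wy":0,"wz":0.15,"claw":0},{"dx":0,"dy":0,"dz":0,"wx":0,"wy":0,"wz":0.085,"claw":0},{"dx":0,"dy":0,"dz":0,"wx":0,"wy":0,"wz":0,"claw":0},{"dx":0,"dy":0,"dz":0,"wx":0,"wy":0,"wz":0,"claw":0}]'
python3 -m handwheel '[{"dx":0,"dy":0,"dz":-0.3,"wx":0,"wy":0,"wz":0,"claw":0},{"dx":0,"dy":0,"dz":-0.4,"wx":0,"wy":0,"wz":0,"claw":0},{"dx":0,"dy":0,"dz":-0.4,"wx":0,"wy":0,"wz":0,"claw":0},{"dx":0,"dy":0,"dz":0,"wx":0,"wy":0,"wz":0,"claw":0},{"dx":0,"dy":0,"dz":0,"wx":0,"wy":0,"wz":0,"claw":0}]'; python3 -c "from workcell import monitor as m;print(m.observe()['moment'])"
```

```text
clock: 47.32
position: [0.617, 0.1334, 0.1005]
tool_rot: [3.14, -0.001, 2.336]
force: [-8.8, 3.8, 23.8]
grip_width: 0.0136
finger_force: 81.1
clock: 47.95
position: [0.6169, 0.1334, 0.1104]
tool_rot: [3.14, -0.001, 2.337]
force: [-2.2, 4.7, 5.6]
grip_width: 0.0133
finger_force: 82.2
[0.90995115 0.73547901 0.01007089]
```

```bash
python3 -m handwheel '[{"dx":0,"dy":0,"dz":0,"wx":0,"wy":0,"wz":0,"claw":60},{"dx":0,"dy":0,"dz":0,"wx":0,"wy":0,"wz":0,"claw":60},{"dx":0,"dy":0,"dz":0,"wx":0,"wy":0,"wz":0,"claw":60},{"dx":0,"dy":0,"dz":0,"wx":0,"wy":0,"wz":0,"claw":60},{"dx":0,"dy":0,"dz":-3,"wx":0,"wy":0,"wz":0,"claw":60},{"dx":0,"dy":0,"dz":-4,"wx":0,"wy":0,"wz":0,"claw":60},{"dx":0,"dy":0,"dz":-5,"wx":0,"wy":0,"wz":0,"claw":60},{"dx":0,"dy":0,"dz":-5,"wx":0,"wy":0,"wz":0,"claw":60}]'
python3 -m handwheel '[{"dx":5,"dy":3,"dz":0,"wx":0,"wy":0,"wz":0,"claw":60},{"dx":5,"dy":3,"dz":0,"wx":0,"wy":0,"wz":0,"claw":60},{"dx":5,"dy":3,"dz":0,"wx":0,"wy":0,"wz":0,"claw":60},{"dx":5,"dy":3,"dz":0,"wx":0,"wy":0,"wz":0,"claw":60},{"dx":5,"dy":3,"dz":0,"wx":0,"wy":0,"wz":0,"claw":60},{"dx":5,"dy":3,"dz":0,"wx":0,"wy":0,"wz":0,"claw":60},{"dx":0,"dy":0,"dz":0,"wx":0,"wy":0,"wz":0,"claw":60},{"dx":0,"dy":0,"dz":0,"wx":0,"wy":0,"wz":0,"claw":60}]'
python3 - <<'E'
from h import *
a=optics.grab_frame("side")["frame"][120:270,190:345]; b=optics.grab_frame("top")["frame"][140:260,225:385]
cv2.imwrite("pics/k.png",np.hstack([cv2.resize(a,(400,387),interpolation=cv2.INTER_CUBIC),cv2.copyMakeBorder(cv2.resize(b,(400,300),interpolation=cv2.INTER_CUBIC),0,87,0,0,0)]))
E
```

```text
clock: 48.95
position: [0.6167, 0.1321, 0.2814]
tool_rot: [-3.142, 0.0, 2.336]
force: [0.8, 0.7, 0.0]
grip_width: 0.051
finger_force: 0.0
clock: 49.95
position: [0.5392, 0.4728, 0.2795]
tool_rot: [-3.141, 0.001, 2.336]
force: [0.5, -0.4, 0.7]
grip_width: 0.0514
finger_force: 0.0
```

View pics/k.png

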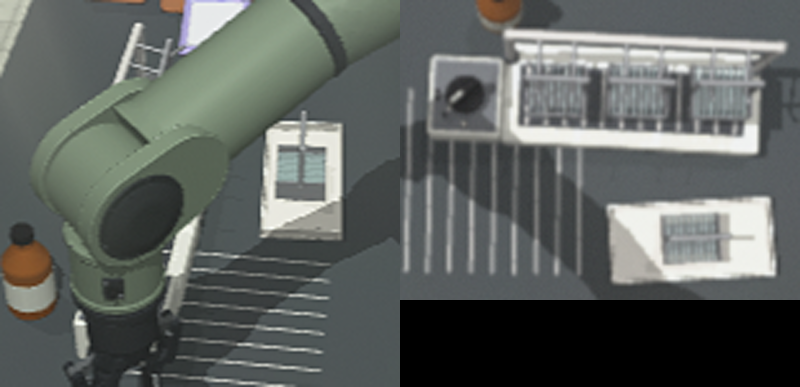

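The dial pointer is at down-left (first setting), three racks hang on their own hooks, and the dry rack stands in the tray. The arm is clear.

```bash
python3 -c "from workcell import job_done; print(job_done())"
```

```text
the job is handed in; nothing more can be done
None
```

Job handed in at about 50 s: I switched the dryer off, stood the one dry rack in the tray, hung the three wet racks on hooks 1 to 3, and set the dial to the first setting, where it rose back out; the final pictures agree, though I did not twist-test the dial's lock.

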